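Put the sugar spoon away under the sprung lid

TASK

Put the sugar spoon away in the sugar bowl: slip it in under the sprung lid and leave it leaning with its bowl end down on the bottom of the sugar bowl and its handle out through the notch, so that the lid shuts fully. Be gentle, let the sugar bowl stand where it is, and leave the mortar, the saucer and the spatula alone.

Things in the scene. Friction and masses are not known exactly. Their poses are not given: they have to be found in the camera images.
- sugar_bowl: Round stainless steel sugar bowl, empty, loose, about 0.59 kg with lid (varies by 25 %). Origin: centre of its underside, z up; -x points to the front (notch side), +x to the hinge. Outer radius 44 mm at the foot, 52 mm at 30 mm height, 54 mm at the rim; wall 3 mm; rim 65 mm up, inner floor 5 mm up, inner radius at the rim 50 mm.
- bowl_lid (a joint): Angle of the bowl's hinged lid, rad: 0 shut, grows as the front edge rises, stop at 1.4. A spring always returns it: with the lid's weight it takes about 0.9 N upwards at the front edge to start it, 1.1 N at 0.5 rad. It shuts fully only if nothing but the handle, lying in the notch, crosses the rim.
- lid_notch (a point): Middle of the notch's mouth, on the lid's front edge at its underside; moves with the lid. The lid is a flat steel disc, 3 mm thick, underside 65.5 mm above the marble when shut, radius 66 mm about the bowl's axis: it overhangs the rim by 12 mm, room for a spoon's tip beneath. The notch for the handle is 18 mm wide and runs 32 mm inwards. A knob 18 mm wide in the middle rises to 91 mm.
- lid_hinge (a point): Middle of the hinge pin, 60 mm behind the bowl's axis, 67 mm above the marble; the pin is level, along the bowl's y axis. When the lid is up on the spoon, a level tip pushed inwards pokes up into the notch and catches on its inner end; a tip that dips more steeply than the lid passes below it.
- sugar_spoon: Steel sugar spoon, 168 mm long, 45 g, lying hollow side up. Origin on the marble below it, x towards the tip (x = 80 mm; tail -88), z up. Its bowl: x = 32 to 80 mm, 32 mm wide, rim at z = 9 mm. Handle 4.5 mm thick, 9 to 12 mm wide; its centre line rises from z = 6 mm at x = 46 to 15 mm at x = -5, runs level to x = -45 and sinks to 2 mm at the tail. Balances near x = 8 mm.
- spoon_tip (a point): Front end of the spoon's bowl, 7 mm above the spoon's underside, x = +80 mm on the spoon.
- spoon_grip (a point): Middle of the handle 20 mm from its tail end (x = -68 mm, z = 8.2 mm on the spoon), where it is 12 mm wide; held here, the fingers stay outside the sugar bowl when the spoon is in. The lid's force on the tip can turn the spoon in the fingers (tip down) by 0.03 rad, or 0.3 if they hold it only by a corner: watch the lid's angle while lifting.
- mortar: Bystander: small grey stone mortar, 100 mm across, 65 mm high, with its pestle standing in it; origin under its centre.
- saucer: Bystander: green melamine saucer, 144 mm across, 18 mm high; origin under its centre.
- spatula: Bystander: bamboo spatula lying flat, 300 mm long, 8 mm high; origin under the middle of its length, x towards the blade.
Things that resemble listed ones, but are neither listed nor needed, are in the scene too. Leave any purple or yellow look-alike of the sugar_bowl alone.

How it is judged:
By the outcome, as a careful person would: the job done as asked, in the order asked, and still so for the second after the job is handed in, with the robot touching nothing.
It also fails if it takes over 56 s, if anything falls off the work surface, if the arm or the gripper's body presses on something with over 40 N, if the wrist force passes 120 N, or if a joint passes its speed limit or range.

ROBOT

A 6-joint arm with a two-finger parallel gripper is mounted at the origin on the work surface. World frame = base frame: x ahead of the robot, y to its left, z up, the work surface at z = 0. Lengths are in m, angles in degrees, forces in N, time in s.
With the tool pointing down it reaches from about 0.325 to 0.925 m from the base axis. Payload 3.1 kg.
Tool frame: the origin (TCP) lies at the very end of the fingers, on their centre line; the grasp point (between the pads) lies bot.pinch_z behind it (bot.pinch_z is the distance from the TCP to the grasp point, in m); z points along the fingers, y is the line along which they close (so a half turn about z gives the same grasp; the last joint's range is limited). The gripper opens to 85 mm and grips with 20 to 120 N. Pads are 22 mm wide; open, the fingers measure 114 mm over their backs; the gripper's body (76 mm by 85 mm) begins 54 mm behind the grasp point. The pads swing forward as they close: fully open they stand 13 mm farther back than shut.
Start: joints at [-72.433, 12.427, 92.441, -0, 75.132, -6.429], TCP at [0.254, -0.571, 0.231] pointing down, gripper open.
Joint ranges: [-157.48, 157.48], [-44.54, 120.13], [17.64, 146.25], [-64.5, 244.5], [7.68, 150.69], [-147.95, 147.95]. Speed limits (degrees/s): [159.86, 159.86, 180, 180, 180, 180].

INTERFACE

Orientations are given as [roll, pitch, yaw] about the fixed x, y, z axes, in that order (R = Rz(yaw) Ry(pitch) Rx(roll)).
In Python, from station import bot gives the robot as it stands.
- The arm moves only by the shell command python3 -m inch 'ROWS' [FORCE]. ROWS is JSON, a list that holds one entry, the list of rows, each a list of 5 numbers: the shift along the world's x, y, z in cm, then the turn about the world's z in rad, then the closure, from 0 (fully open) to 1 (shut). In form: [[[x, y, z, roll, fingers], ...]]. A call has 1 to 20 rows; each row is the pose to reach, as a shift and turn from the pose commanded when the call began; what a row does not reach only later rows make up. A row lasts 1/10 s, in which the tool goes at most 50 mm and 8.59 degrees, less where a joint would pass 70% of its speed; a pose out of reach is approached as far as the arm can. A call with a gripper value outside its range is refused whole. The fingers move at their own pace and stop on an object; FORCE is the grip in N (left out, the last holds). Time passes only in rows, so rows that repeat a pose let the fingers close. It gives the time, the measured TCP pose, the force, the opening and the grip force at its end, in the units of the state.
- bot.get_obs(): the state, without advancing time (a new reading comes with each control period).
- bot.read_camera(name): name is "side" or "top" or "wrist"; returns a dict with "img" (420x560x3 uint8, blue, green, red), "depth" (420x560 float32, m along the optical axis (not along the pixel's ray), 0 where there is no reading), "fx", "fy", "cx", "cy" (pixels), "k1" (the pictures are not rectified: a ray, as slopes to the right and down, at radius r is drawn at 1 + k1 r^2 times it, then the intrinsics apply), "position" and "orientation" of the camera in the world. Camera axes: x right, y up, looking along -z (the intrinsics and any distortion apply to the point x, -y, -z); pixel columns grow to the right and rows downward; lengths in m; the calibration is good to about 2 mm. A picture is of the moment at which its call begins.
- bot.hand_in(): hands the job in; it is judged then, once.
The state is a dict: "t": time; "q": joint angles; "joint_vel": joint speeds; "effort": joint torques, N m; "ee_pos": TCP position; "tool_rot": TCP orientation; "wrist_force": force on the tool from outside, world axes, zero at the start; "wrist_torque": the same for the moment, N m; "grip_width": finger opening in m; "grasp_force": force on a finger pad.
Only numpy, scipy, OpenCV 4.12 (cv2) and the standard library are available. Lean on these libraries where they do the work, as an engineer would, in place of code of your own. Each camera call takes 0.05 s, during which the arm holds its last target. There are 200 camera calls.

## Working session

There is one attempt and no reset: what is moved stays moved. The work goes in short steps, Python scripts to look and compute and a shell command to move; the robot and the scene stay as the last step left them, time stands still between calls to the robot, and variables do not carry over. Pictures are saved under pics/ and viewed, at most 10 in all, crops included, and the job is handed in when it is done.

```bash
ls; mkdir -p pics
cat > h.py <<'E'
import numpy as np,cv2
from station import bot
from scipy.spatial.transform import Rotation as R
def rot(c):
    o=np.array(c["orientation"],float)
    if o.shape==(3,3): return o
    if o.size==4: return R.from_quat(o).as_matrix()
    return R.from_euler('xyz',o,degrees=True).as_matrix()
def ray(c,u,v):
    K=np.array([[c["fx"],0,c["cx"]],[0,c["fy"],c["cy"]],[0,0,1]])
    p=cv2.undistortPoints(np.array([[[u,v]]],float),K,np.array([c["k1"],0,0,0.]))[0,0]
    return rot(c)@np.array([p[0],-p[1],-1.])
def plane(c,u,v,z):
    d=ray(c,u,v);o=np.array(c["position"]);return o+d*(z-o[2])/d[2]
def dep(c,u,v):
    return np.array(c["position"])+ray(c,u,v)*c["depth"][int(v),int(u)]
def cloud(c,mask):
    vs,us=np.nonzero(mask&(c["depth"]>0))
    K=np.array([[c["fx"],0,c["cx"]],[0,c["fy"],c["cy"]],[0,0,1]])
    p=cv2.undistortPoints(np.stack([us,vs],1).astype(float)[:,None],K,np.array([c["k1"],0,0,0.]))[:,0]
    d=np.c_[p[:,0],-p[:,1],-np.ones(len(p))]@rot(c).T
    return np.array(c["position"])+d*c["depth"][vs,us][:,None],us,vs
E
python3 - <<'E'
from h import *
import pickle
o=bot.get_obs();print(o,bot.pinch_z)
for n in("side","top"):
    c=bot.read_camera(n);pickle.dump(c,open(n+".pkl","wb"));cv2.imwrite(f"pics/{n}0.png",c["img"]);print(n,{k:v for k,v in c.items() if k not in("img","depth")})
E
```

```text
pics
{'t': 0.0, 'q': array([-7.24333161e+01,  1.24758592e+01,  9.25300898e+01,  7.11161752e-04,
        7.51317436e+01, -6.42898922e+00]), 'joint_vel': array([ 0.06830763,  0.03320534, -0.02246057, -0.03698535,  0.05059853,
       -0.03978431]), 'effort': array([-2.78562484e-04, -3.96845520e+01, -3.03854227e+01,  1.01510011e-04,
        9.76970274e-03,  1.13949937e-05]), 'ee_pos': array([ 0.2539364 , -0.57018513,  0.22996331]), 'tool_rot': array([-1.79863250e+02, -1.61002552e-02,  2.39954706e+01]), 'wrist_force': array([-0.8097837 ,  0.95998724,  0.44092574]), 'wrist_torque': array([0.05881048, 0.0357763 , 0.03865823]), 'grasp_force': 0.0, 'grip_width': 0.08532652501967343} 0.0187
side {'fx': 435.7575729785289, 'fy': 435.7575729785289, 'cx': 271.26810957411413, 'cy': 207.9531238333016, 'k1': 0.023888736604454865, 'position': array([ 0.56852437, -0.65925788,  0.64186293]), 'orientation': array([48.62153287,  0.35282491, -2.1886039 ])}
top {'fx': 518.8896860919955, 'fy': 518.8896860919955, 'cx': 280.7710473692256, 'cy': 217.5966826793745, 'k1': 0.06852788079046912, 'position': array([0.42266839, 0.02116618, 1.35612092]), 'orientation': array([  7.83201293,  -0.31161253, -90.12826597])}
```

View pics/top0.png

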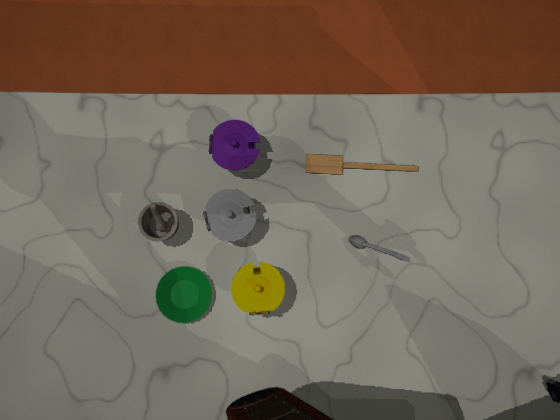

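View pics/side0.png

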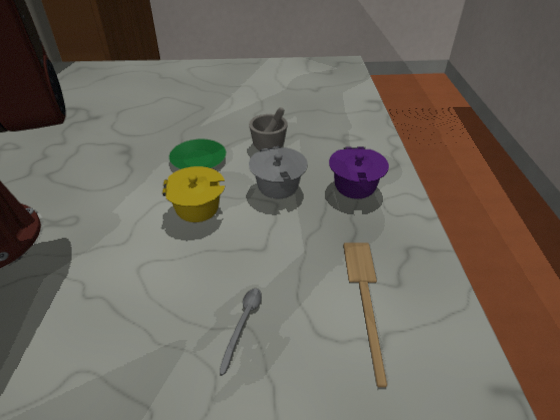

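Run:
```python
from h import *
import pickle
for n in("top","side"):
    c=pickle.load(open(n+".pkl","rb"));im=c["img"];hsv=cv2.cvtColor(im,cv2.COLOR_BGR2HSV)
    P,us,vs=cloud(c,np.ones(im.shape[:2],bool))
    Z=np.zeros(im.shape[:2]);Z[vs,us]=P[:,2];XY=np.zeros(im.shape[:2]+(2,));XY[vs,us]=P[:,:2]
    print(n,"table z",np.median(P[(abs(P[:,2])<.02),2]))
    # lid
    m=np.zeros(Z.shape,bool)
    box={"top":(185,175,285,265),"side":(240,140,312,200)}[n]
    x0,y0,x1,y1=box;m[y0:y1,x0:x1]=1
    m&=(abs(Z-.0685)<.006)&(hsv[...,1]<60)
    p=XY[m]
    (q,r)=cv2.minEnclosingCircle(p.astype(np.float32));print("lid",len(p),q,r,p.mean(0),np.median(Z[m]))
    hi=np.zeros(Z.shape,bool);hi[y0:y1,x0:x1]=1;hi&=(Z>.082)&(Z<.1)&(hsv[...,1]<60);print("knob",XY[hi].mean(0),hi.sum())
    # spoon: distinct from marble: darker
    m=np.zeros(Z.shape,np.uint8);box={"top":(342,228,416,268),"side":(212,282,270,380)}[n]
    x0,y0,x1,y1=box
    g=cv2.cvtColor(im,cv2.COLOR_BGR2GRAY);bg=cv2.medianBlur(g,51)
    m[y0:y1,x0:x1]=(g[y0:y1,x0:x1].astype(int)<bg[y0:y1,x0:x1].astype(int)-25)
    k,l,s,_=cv2.connectedComponentsWithStats(m);i=1+np.argmax(s[1:,4]);v,u=np.nonzero(l==i)
    W=np.array([plane(c,a,b,.009)[:2] for a,b in zip(u,v)])
    mu=W.mean(0);d=np.linalg.svd(W-mu,full_matrices=0)[2][0]
    if d[1]<0:d=-d
    t=(W-mu)@d;e=np.array([-d[1],d[0]]);w=(W-mu)@e
    print("spoon",len(W),"dir",np.degrees(np.arctan2(d[1],d[0])),"len",np.ptp(t),"ends",mu+d*t.min(),mu+d*t.max())
    for a in np.arange(t.min(),t.max(),.02):
        k=(t>=a)&(t<a+.02);print("  w %.3f c %.4f"%(np.ptp(w[k]),(w[k].min()+w[k].max())/2),end="")
    print()
    vis=im.copy();vis[l==i]=(0,0,255)
    crop=vis[165:275,170:420] if n=="top" else vis[130:385,190:330]
    cv2.imwrite(f"pics/{n}1.png",cv2.resize(crop,None,fx=3.2 if n=="top" else 2.3,fy=3.2 if n=="top" else 2.3,interpolation=2))
```

```text
top table z 0.001075350003586717
lid 1922 (0.6080234050750732, 0.1421554982662201) 0.06652679294347763 [0.6069941  0.14318256] 0.06988046128774317
knob [0.60749238 0.14137771] 43
spoon 315 dir 70.5427213538511 len 0.16534171637784378 ends [ 0.49881158 -0.31744423] [ 0.55388755 -0.16154516]
  w 0.012 c -0.0001  w 0.014 c 0.0001  w 0.012 c -0.0009  w 0.012 c -0.0006  w 0.003 c 0.0034  w 0.017 c 0.0000  w 0.033 c 0.0002  w 0.033 c -0.0005  w 0.014 c 0.0002
side table z 0.0015711304023421357
lid 1492 (0.6107865571975708, 0.14285527169704437) 0.06738980114459991 [0.60983805 0.13880353] 0.07086421761118017
knob [0.60987014 0.13870724] 51
spoon 619 dir 71.96231343577671 len 0.17227457129276996 ends [ 0.50359795 -0.32503627] [ 0.55694148 -0.16122847]
  w 0.013 c 0.0024  w 0.006 c -0.0015  w 0.007 c -0.0004  w 0.014 c 0.0028  w 0.016 c 0.0025  w 0.017 c 0.0004  w 0.033 c 0.0003  w 0.034 c 0.0000  w 0.026 c 0.0012
```

View pics/top1.png

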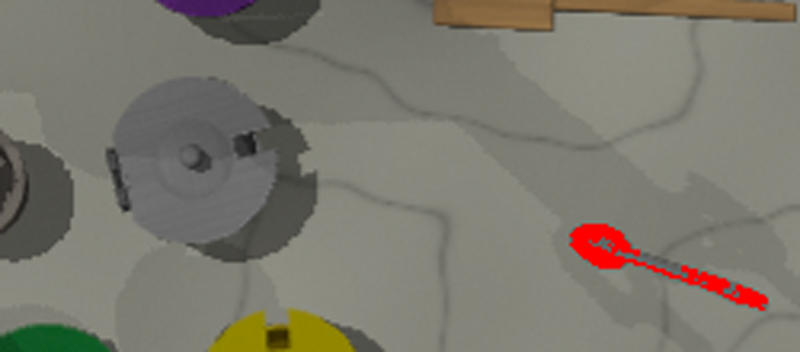

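Run:
```python
from h import *
import pickle
c=pickle.load(open("top.pkl","rb"));g=cv2.cvtColor(c["img"],cv2.COLOR_BGR2GRAY)
def blob(x0,y0,x1,y1,th):
    m=g[y0:y1,x0:x1]<th;v,u=np.nonzero(m);return u.mean()+x0,v.mean()+y0,len(u)
C=np.array([.6085,.1415])
for nm,b,z in(("notch",(240,204,252,216),.067),("hinge",(202,208,212,233),.067)):
    for th in(45,60):
        u,v,k=blob(*b,th);p=plane(c,u,v,z)[:2];d=p-C;print(nm,th,u,v,k,p,np.hypot(*d),np.degrees(np.arctan2(d[1],d[0])))
c=pickle.load(open("side.pkl","rb"));g=cv2.cvtColor(c["img"],cv2.COLOR_BGR2GRAY)
cv2.imwrite("pics/s2.png",cv2.resize(c["img"][145:205,235:325],None,fx=8,fy=8,interpolation=2))
```

```text
notch 45 247.7058823529412 209.47058823529412 17 [0.62070177 0.09675972] 0.04637430477979561 -74.7450364884572
notch 60 246.48648648648648 209.67567567567568 37 [0.62018462 0.09981604] 0.04329068032777551 -74.34104901466065
hinge 45 207.0 221.75 8 [0.58977163 0.19818564] 0.059699362225752076 108.28303812477901
hinge 60 206.7 220.75 20 [0.59229399 0.19897652] 0.059717544616648535 105.74626262789597
```

View pics/s2.png

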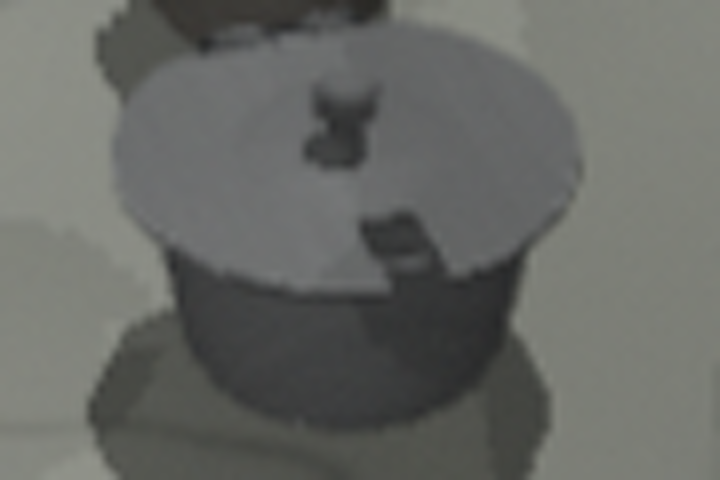

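```bash
python3 -m inch '[[[4,4,0,0.1,0],[8,8,-1,0.2,0],[12,12,-2,0.3,0],[16,16,-4,0.45,0],[20,20,-6,0.6,0],[23,24,-9,0.7,0],[25.4,26.9,-12,0.824,0],[25.4,26.9,-12,0.824,0],[25.4,26.9,-12,0.824,0],[25.4,26.9,-12,0.824,0]]]' 20
python3 - <<'E'
from h import *
o=bot.get_obs();print(o["t"],o["ee_pos"],o["tool_rot"],o["q"])
c=bot.read_camera("wrist");cv2.imwrite("pics/w1.png",c["img"]);print(c["position"],c["orientation"])
import pickle;pickle.dump(c,open("w.pkl","wb"))
E
```

```text
t: 1.1
ee_pos: [0.5077, -0.3007, 0.1099]
tool_rot: [-179.8, -0.0, 71.3]
wrist_force: [-0.2, 0.9, 0.1]
grip_width: 0.0853
grasp_force: 0.0
1.1 [ 0.50768233 -0.30065995  0.1098657 ] [-1.79830201e+02 -2.39659264e-02  7.13405239e+01] [-3.74317692e+01  1.58375168e+01  1.02316537e+02 -3.61825824e-02
  6.20144298e+01 -1.87553029e+01]
[ 0.53036973 -0.23353941  0.25254802] [-16.02183391   0.08708246 -18.65280016]
```

View pics/w1.png

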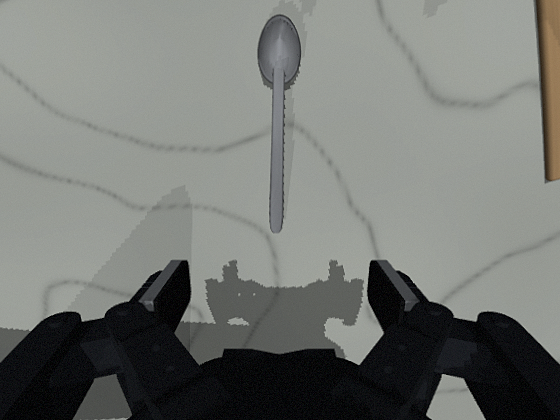

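Run:
```python
from h import *
import pickle
c=pickle.load(open("w.pkl","rb"))
a=plane(c,279,14,.008);b=plane(c,276.5,232,.003)
d=(a-b)[:2];L=np.hypot(*d);d/=L;print(a,b,L,np.degrees(np.arctan2(d[1],d[0])),"grip",b[:2]+.02*d,"g2",a[:2]-.148*d)
```

```text
[ 0.5549664  -0.16026805  0.008     ] [ 0.49914626 -0.31890121  0.003     ] 0.16816768136596877 70.61395020995194 grip [ 0.50578489 -0.30003514] g2 [ 0.50584055 -0.29987697]
```

```bash
python3 -m inch '[[[-0.2,0.1,-3,-0.012,0],[-0.2,0.1,-6,-0.012,0],[-0.2,0.1,-9,-0.012,0],[-0.2,0.1,-10.2,-0.012,0],[-0.2,0.1,-10.7,-0.012,0],[-0.2,0.1,-10.7,-0.012,0.5],[-0.2,0.1,-10.7,-0.012,1],[-0.2,0.1,-10.7,-0.012,1],[-0.2,0.1,-10.7,-0.012,1],[-0.2,0.1,-10.7,-0.012,1],[-0.2,0.1,-10.7,-0.012,1],[-0.2,0.1,-10.7,-0.012,1],[-0.2,0.1,-10.7,-0.012,1]]]' 60
```

```text
t: 2.45
ee_pos: [0.5067, -0.3013, 0.005]
tool_rot: [179.9, 0.0, 70.5]
wrist_force: [-1.0, 0.4, 5.5]
grip_width: 0.0093
grasp_force: 58.8
```

```bash
python3 -m inch '[[[0,0,1,0,1],[0,0,2.5,0,1],[0,0,4,0,1],[0,0,5,0,1],[0,0,5,0,1],[0,0,5,0,1]]]' 60
cat > pitch.py <<'E'
from h import *
import sys
c=bot.read_camera("wrist");o=bot.get_obs();print(o["t"],o["ee_pos"],o["tool_rot"],o["wrist_force"],o["grip_width"])
P,u,v=cloud(c,np.ones(c["depth"].shape,bool))
yaw=np.radians(o["tool_rot"][2]);d=np.array([np.cos(yaw),np.sin(yaw)]);e=np.array([-d[1],d[0]])
q=P-o["ee_pos"];s=q[:,:2]@d;w=q[:,:2]@e
for a in np.arange(-.03,.155,.01):
    k=(s>a)&(s<a+.01)&(abs(w)<.022)&(P[:,2]>.02)&(q[:,2]<.05)
    if k.sum()>3: print("s %.3f n %d z %.4f..%.4f w %.4f..%.4f"%(a+.005,k.sum(),P[k,2].min(),P[k,2].max(),w[k].min(),w[k].max()))
if len(sys.argv)>1: cv2.imwrite(sys.argv[1],c["img"])
E
python3 pitch.py pics/w2.png
```

```text
t: 3.05
ee_pos: [0.5064, -0.3012, 0.0549]
tool_rot: [179.9, 0.0, 70.5]
wrist_force: [0.7, 0.7, -0.7]
grip_width: 0.0095
grasp_force: 58.8
3.1 [ 0.50590865 -0.30080478  0.05418175] [-1.79977276e+02 -5.84849161e-03  7.05218608e+01] [-0.8869071   0.26174695 -0.22669539] 0.009492364531240539
s -0.015 n 210 z 0.0529..0.1026 w -0.0070..0.0065
s -0.005 n 772 z 0.0559..0.1042 w -0.0083..0.0078
s 0.005 n 1559 z 0.0588..0.1042 w -0.0220..0.0219
s 0.015 n 2394 z 0.0582..0.1042 w -0.0190..0.0185
s 0.025 n 448 z 0.0636..0.0679 w -0.0053..0.0051
s 0.035 n 484 z 0.0647..0.0685 w -0.0051..0.0049
s 0.045 n 518 z 0.0649..0.0688 w -0.0050..0.0048
s 0.055 n 496 z 0.0640..0.0684 w -0.0049..0.0048
s 0.065 n 504 z 0.0634..0.0682 w -0.0045..0.0046
s 0.075 n 540 z 0.0617..0.0671 w -0.0044..0.0046
s 0.085 n 535 z 0.0594..0.0653 w -0.0044..0.0046
s 0.095 n 544 z 0.0582..0.0629 w -0.0044..0.0045
s 0.105 n 1023 z 0.0522..0.0615 w -0.0129..0.0130
s 0.115 n 1679 z 0.0492..0.0598 w -0.0156..0.0161
s 0.125 n 390 z 0.0489..0.0571 w -0.0146..0.0158
```

View pics/w2.png

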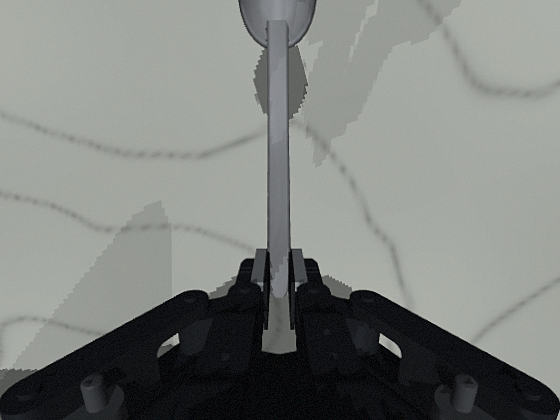

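```bash
python3 -m inch '[[[2,2.4,0.3,0.07,1],[4,4.9,0.3,0.14,1],[6,7.3,0.3,0.21,1],[8,9.8,0.3,0.28,1],[10,12.2,0.3,0.35,1],[12,14.7,0.3,0.42,1],[14,17.1,0.3,0.49,1],[16,19.5,0.3,0.56,1],[17.5,21.3,0.3,0.6,1],[18.2,22.1,0.3,0.616,1],[18.2,22.1,0.3,0.616,1],[18.2,22.1,0.3,0.616,1],[18.2,22.1,0.3,0.616,1]]]' 60
python3 - <<'E'
from h import *
import pickle
o=bot.get_obs();print(o["ee_pos"],o["tool_rot"],o["q"])
for n in("side","top"):
    c=bot.read_camera(n);pickle.dump(c,open(n+"2.pkl","wb"));cv2.imwrite(f"pics/{n}2.png",c["img"])
im=cv2.imread("pics/side2.png");t=cv2.imread("pics/top2.png")
a=cv2.resize(im[100:260,200:360],None,fx=2.4,fy=2.4);b=cv2.resize(t[150:310,180:340],None,fx=2.4,fy=2.4)
cv2.imwrite("pics/pair2.png",np.hstack([a,b]))
E
```

```text
t: 4.4
ee_pos: [0.6872, -0.0811, 0.0568]
tool_rot: [-179.9, -0.0, 105.7]
wrist_force: [0.1, 0.8, -1.5]
grip_width: 0.0092
grasp_force: 58.8
[ 0.68715132 -0.08113099  0.05684129] [-1.79922342e+02 -1.35700586e-02  1.05723026e+02] [-1.25290687e+01  3.05535342e+01  8.84932372e+01 -2.83544190e-02
  6.10280618e+01 -2.82383536e+01]
```

View pics/pair2.png

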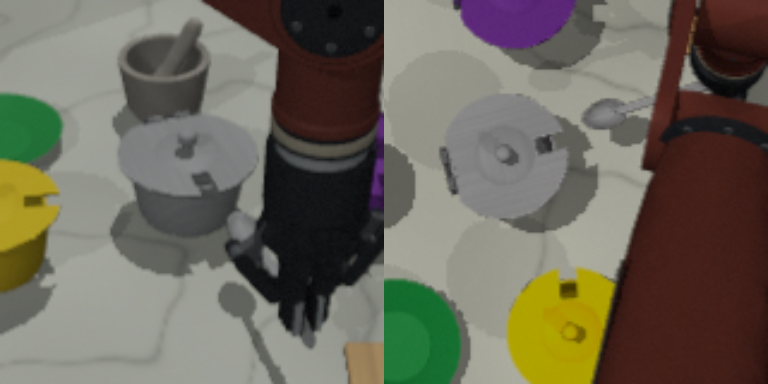

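Run:
```python
from h import *
import pickle
c=pickle.load(open("top2.pkl","rb"))
C=np.array([.609,.141]);a=np.radians(105.8);X=np.array([np.cos(a),np.sin(a)]);Y=np.array([-X[1],X[0]])
t=plane(c,263.5,198.8,.061)[:2];ee=np.array([.6872,-.0811])
print("tip obs",(t-C)@X,(t-C)@Y,"pred",(ee+.149*X-C)@X,(ee-C)@Y)
g=cv2.cvtColor(c["img"],cv2.COLOR_BGR2GRAY)
for nm,(x0,y0,x1,y1) in(("notch",(240,203,253,216)),("hinge",(202,208,212,233))):
    m=g[y0:y1,x0:x1]<60;v,u=np.nonzero(m);p=plane(c,u.mean()+x0,v.mean()+y0,.067)[:2];print(nm,len(u),(p-C)@X,(p-C)@Y)
P,u,v=cloud(c,np.ones(g.shape,bool));k=(abs(P[:,2]-.069)<.005)&(np.hypot(*(P[:,:2]-C).T)<.075);print(cv2.minEnclosingCircle(P[k,:2].astype(np.float32)),P[k,:2].mean(0))
```

```text
tip obs -0.09136757696982464 -0.015605077724258527 pred -0.08600093168142721 -0.01477200422627862
notch 17 -0.04575495744429425 0.000786106200359616
hinge 9 0.06094278262057326 0.006593677008514386
((0.6077507734298706, 0.14222927391529083), 0.06647682189941406) [0.60717144 0.14277057]
```

```bash
python3 -m inch '[[[-0.2,0.7,0,0,1],[-0.4,1.4,0,0,1],[-0.6,2.1,0,0,1],[-0.8,2.9,0,0,1],[-0.8,2.9,0,0,1],[-0.8,2.9,0,0,1]]]' 60
cat > lid.py <<'E'
from h import *
import pickle
# lid angle from top/side depth, spoon pitch from wrist
C=np.array([.6085,.1415]);a=np.radians(105.8);X=np.array([np.cos(a),np.sin(a)]);Y=np.array([-X[1],X[0]])
for n in("top","side"):
    c=bot.read_camera(n);P,u,v=cloud(c,np.ones(c["depth"].shape,bool));h=cv2.cvtColor(c["img"],cv2.COLOR_BGR2HSV)[v,u,1]
    x=(P[:,:2]-C)@X;y=(P[:,:2]-C)@Y
    k=(np.hypot(x,y)<.062)&(np.hypot(x,y)>.02)&(P[:,2]>.06)&(h<60)
    if k.sum()<50: print(n,"few");continue
    A=np.c_[x,y,np.ones(len(x))][k];s=np.linalg.lstsq(A,P[k,2],rcond=None)[0]
    r=abs(A@s-P[k,2])<.004;s=np.linalg.lstsq(A[r],P[k,2][r],rcond=None)[0]
    print(n,"lid angle %.3f cross %.3f z0 %.4f n %d"%(-np.arctan(s[0]),s[1],s[2],r.sum()))
    b=(np.hypot(x,y)<.075)&(P[:,2]>.058)&(h<60)
    f=(P[:,2]>.045)&(P[:,2]<.055)
    # bowl body front wall
    w=(np.hypot(x,y)<.06)&(P[:,2]>.02)&(P[:,2]<.05)&(h<60)
    if w.sum()>20: print("  body",w.sum(),np.c_[x[w],y[w]].mean(0),np.hypot(x[w],y[w]).mean())
E
python3 lid.py; python3 pitch.py
```

```text
t: 5.1
ee_pos: [0.6802, -0.0505, 0.0573]
tool_rot: [-180.0, 0.0, 105.9]
wrist_force: [0.0, -0.5, 0.4]
grip_width: 0.0095
grasp_force: 58.8
top lid angle -0.004 cross -0.005 z0 0.0698 n 1431
side lid angle -0.004 cross -0.002 z0 0.0709 n 1178
  body 320 [-0.03821692  0.02010656] 0.049820059672984765
5.25 [ 0.6803602  -0.0511827   0.05737318] [1.79988418e+02 1.58374990e-02 1.05808503e+02] [ 0.15234588  1.36242237 -0.18222176] 0.009798887707891626
s -0.015 n 200 z 0.0547..0.1050 w -0.0069..0.0066
s -0.005 n 766 z 0.0580..0.1073 w -0.0082..0.0079
s 0.005 n 1582 z 0.0615..0.1073 w -0.0220..0.0220
s 0.015 n 2477 z 0.0597..0.1074 w -0.0189..0.0186
s 0.025 n 442 z 0.0660..0.0704 w -0.0051..0.0052
s 0.035 n 488 z 0.0669..0.0711 w -0.0050..0.0051
s 0.045 n 503 z 0.0663..0.0712 w -0.0049..0.0050
s 0.055 n 491 z 0.0667..0.0715 w -0.0048..0.0049
s 0.065 n 502 z 0.0655..0.0700 w -0.0043..0.0044
s 0.075 n 525 z 0.0644..0.0690 w -0.0043..0.0043
s 0.085 n 537 z 0.0624..0.0676 w -0.0042..0.0047
s 0.095 n 547 z 0.0603..0.0656 w -0.0042..0.0047
s 0.105 n 1006 z 0.0549..0.0640 w -0.0124..0.0129
s 0.115 n 1660 z 0.0509..0.0624 w -0.0156..0.0160
s 0.125 n 444 z 0.0512..0.0610 w -0.0155..0.0160
```

```bash
python3 -m inch '[[[0,0,0.3,0,1],[0,0,0.6,0,1],[0,0,0.9,0,1],[0,0,1.2,0,1],[0,0,1.2,0,1],[0,0,1.2,0,1]]]' 60; python3 lid.py; python3 pitch.py | tail -11
```

```text
t: 5.85
ee_pos: [0.6803, -0.0512, 0.0694]
tool_rot: [180.0, 0.0, 105.8]
wrist_force: [0.2, -0.4, -1.7]
grip_width: 0.0091
grasp_force: 58.8
top lid angle 0.023 cross 0.002 z0 0.0715 n 1418
side lid angle 0.025 cross -0.001 z0 0.0726 n 1118
  body 315 [-0.03767851  0.02212518] 0.049537500745426545
s 0.025 n 450 z 0.0773..0.0818 w -0.0052..0.0052
s 0.035 n 486 z 0.0777..0.0817 w -0.0051..0.0051
s 0.045 n 504 z 0.0781..0.0818 w -0.0050..0.0050
s 0.055 n 486 z 0.0775..0.0821 w -0.0049..0.0045
s 0.065 n 502 z 0.0762..0.0804 w -0.0044..0.0044
s 0.075 n 501 z 0.0743..0.0790 w -0.0043..0.0043
s 0.085 n 514 z 0.0716..0.0778 w -0.0043..0.0047
s 0.095 n 538 z 0.0700..0.0755 w -0.0043..0.0047
s 0.105 n 977 z 0.0634..0.0733 w -0.0127..0.0131
s 0.115 n 1593 z 0.0600..0.0713 w -0.0155..0.0159
s 0.125 n 601 z 0.0602..0.0703 w -0.0159..0.0164
```

```bash
python3 -m inch '[[[0,0,0.3,0,1],[0,0,0.6,0,1],[0,0,0.9,0,1],[0,0,1.2,0,1],[0,0,1.2,0,1],[0,0,1.2,0,1]]]' 60; python3 lid.py; python3 pitch.py | tail -11
```

```text
t: 6.6
ee_pos: [0.6803, -0.051, 0.0816]
tool_rot: [180.0, 0.0, 105.8]
wrist_force: [-0.1, 0.5, -0.6]
grip_width: 0.0094
grasp_force: 58.8
top lid angle 0.122 cross 0.002 z0 0.0776 n 1430
side lid angle 0.113 cross -0.005 z0 0.0785 n 803
  body 340 [-0.03516518  0.01813691] 0.04979200935073843
s 0.025 n 446 z 0.0894..0.0933 w -0.0052..0.0052
s 0.035 n 489 z 0.0902..0.0940 w -0.0050..0.0051
s 0.045 n 501 z 0.0896..0.0937 w -0.0050..0.0050
s 0.055 n 488 z 0.0892..0.0939 w -0.0049..0.0045
s 0.065 n 502 z 0.0879..0.0925 w -0.0044..0.0044
s 0.075 n 502 z 0.0858..0.0909 w -0.0043..0.0043
s 0.085 n 507 z 0.0840..0.0893 w -0.0043..0.0048
s 0.095 n 538 z 0.0820..0.0870 w -0.0043..0.0047
s 0.105 n 967 z 0.0756..0.0847 w -0.0127..0.0128
s 0.115 n 1582 z 0.0724..0.0835 w -0.0157..0.0160
s 0.125 n 625 z 0.0721..0.0826 w -0.0159..0.0163
```

```bash
python3 -m inch '[[[-0.14,0.48,0.1,0,1],[-0.27,0.96,0.2,0,1],[-0.41,1.44,0.2,0,1],[-0.54,1.92,0.2,0,1],[-0.68,2.41,0.2,0,1],[-0.68,2.41,0.2,0,1],[-0.68,2.41,0.2,0,1]]]' 60; python3 lid.py; python3 pitch.py | tail -11
```

```text
t: 7.45
ee_pos: [0.673, -0.0262, 0.083]
tool_rot: [-180.0, -0.1, 105.8]
wrist_force: [-0.3, 0.2, -1.4]
grip_width: 0.0092
grasp_force: 58.8
top lid angle 0.161 cross -0.001 z0 0.0799 n 1434
side lid angle 0.149 cross -0.006 z0 0.0808 n 533
  body 355 [-0.03419224  0.0166135 ] 0.04961600572323263
s 0.035 n 478 z 0.0917..0.0951 w -0.0050..0.0051
s 0.045 n 489 z 0.0915..0.0949 w -0.0049..0.0046
s 0.055 n 489 z 0.0907..0.0946 w -0.0049..0.0045
s 0.065 n 481 z 0.0893..0.0937 w -0.0043..0.0045
s 0.075 n 515 z 0.0878..0.0929 w -0.0043..0.0044
s 0.085 n 500 z 0.0853..0.0905 w -0.0043..0.0044
s 0.095 n 513 z 0.0824..0.0882 w -0.0043..0.0048
s 0.105 n 949 z 0.0769..0.0866 w -0.0128..0.0129
s 0.115 n 1718 z 0.0729..0.0903 w -0.0156..0.0161
s 0.125 n 634 z 0.0314..0.0865 w -0.0160..0.0219
s 0.135 n 6 z 0.0228..0.0337 w 0.0206..0.0218
```

```bash
python3 -m inch '[[[-0.14,0.48,0.1,0,1],[-0.27,0.96,0.2,0,1],[-0.41,1.44,0.2,0,1],[-0.54,1.92,0.2,0,1],[-0.84,1.84,0.2,0,1],[-1.14,1.76,0.2,0,1],[-1.44,1.67,0.2,0,1],[-1.74,1.58,0.2,0,1],[-2.03,1.5,0.2,0,1],[-2.03,1.5,0.2,0,1],[-2.03,1.5,0.2,0,1]]]' 60; python3 lid.py; python3 pitch.py | tail -9
python3 - <<'E'
from h import *
s=bot.read_camera("side")["img"];t=bot.read_camera("top")["img"]
a=cv2.resize(s[100:260,200:360],None,fx=2.4,fy=2.4);b=cv2.resize(t[150:310,180:340],None,fx=2.4,fy=2.4)
cv2.imwrite("pics/pair3.png",np.hstack([a,b]))
E
```

```text
t: 8.7
ee_pos: [0.6529, -0.012, 0.0853]
tool_rot: [-180.0, -0.0, 105.8]
wrist_force: [1.2, 0.3, -2.2]
grip_width: 0.0095
grasp_force: 58.9
top lid angle 0.206 cross 0.004 z0 0.0833 n 1369
side lid angle 0.113 cross 0.056 z0 0.0799 n 237
  body 331 [-0.03208395  0.02173586] 0.049436783087611985
s 0.045 n 484 z 0.0932..0.0971 w -0.0050..0.0046
s 0.055 n 484 z 0.0924..0.0965 w -0.0049..0.0045
s 0.065 n 503 z 0.0912..0.0959 w -0.0048..0.0040
s 0.075 n 504 z 0.0889..0.0943 w -0.0048..0.0040
s 0.085 n 501 z 0.0869..0.0924 w -0.0048..0.0040
s 0.095 n 566 z 0.0845..0.0974 w -0.0128..0.0161
s 0.105 n 2637 z 0.0346..0.0977 w -0.0220..0.0220
s 0.115 n 2607 z 0.0226..0.0955 w -0.0220..0.0220
s 0.125 n 475 z 0.0741..0.0797 w -0.0085..0.0106
```

View pics/pair3.png

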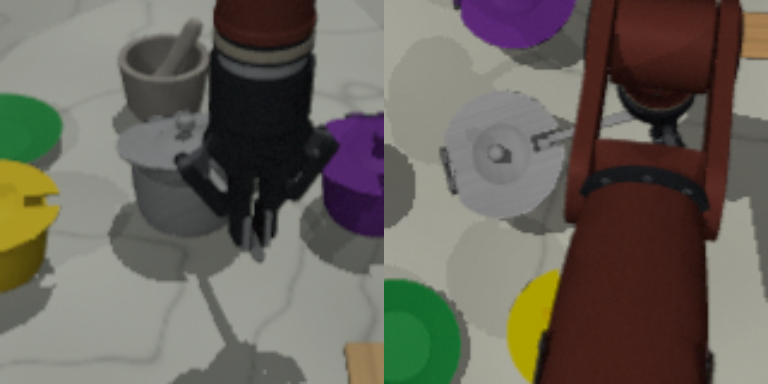

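```bash
python3 -m inch '[[[-0.2,0.4,0,0,1],[-0.32,0.8,0,0,1],[-0.43,1.12,0,0,1],[-0.43,1.12,-0.2,0,1],[-0.43,1.12,-0.4,0,1],[-0.5,1.4,-0.6,0,1],[-0.59,1.69,-0.8,0,1],[-0.59,1.69,-0.8,0,1],[-0.59,1.69,-0.8,0,1]]]' 60; python3 lid.py; python3 pitch.py | tail -9
```

```text
t: 9.85
ee_pos: [0.6467, 0.0056, 0.0769]
tool_rot: [-179.9, -0.1, 105.8]
wrist_force: [-0.4, 0.8, -2.6]
grip_width: 0.0096
grasp_force: 58.9
top lid angle 0.111 cross 0.002 z0 0.0770 n 1353
side lid angle 0.083 cross 0.022 z0 0.0767 n 401
  body 297 [-0.03676109  0.0232343 ] 0.049532764254923166
s 0.045 n 482 z 0.0842..0.0884 w -0.0050..0.0051
s 0.055 n 479 z 0.0835..0.0884 w -0.0044..0.0046
s 0.065 n 500 z 0.0820..0.0869 w -0.0044..0.0045
s 0.075 n 596 z 0.0798..0.0848 w -0.0168..0.0170
s 0.085 n 1937 z 0.0630..0.0851 w -0.0220..0.0220
s 0.095 n 2242 z 0.0312..0.0836 w -0.0220..0.0220
s 0.105 n 2533 z 0.0683..0.0827 w -0.0220..0.0220
s 0.115 n 2937 z 0.0678..0.0825 w -0.0220..0.0220
s 0.125 n 118 z 0.0772..0.0805 w -0.0220..0.0219
```

```bash
python3 -m inch '[[[-0.1,0.3,-0.2,0,1],[-0.2,0.6,-0.4,0,1],[-0.27,0.9,-0.5,0,1],[-0.33,1.15,-0.6,0,1],[-0.41,1.44,-0.6,0,1],[-0.41,1.44,-0.6,0,1],[-0.41,1.44,-0.6,0,1]]]' 60; python3 lid.py; python3 pitch.py | tail -9
```

```text
t: 10.7
ee_pos: [0.6429, 0.02, 0.0713]
tool_rot: [-180.0, -0.1, 105.8]
wrist_force: [0.5, 0.1, -1.4]
grip_width: 0.0095
grasp_force: 58.8
top lid angle 0.094 cross 0.003 z0 0.0755 n 1165
side lid angle 0.076 cross 0.005 z0 0.0759 n 452
  body 310 [-0.0363346   0.02104649] 0.049684814161791255
s 0.035 n 491 z 0.0796..0.0835 w -0.0050..0.0051
s 0.045 n 500 z 0.0792..0.0832 w -0.0050..0.0050
s 0.055 n 489 z 0.0785..0.0827 w -0.0044..0.0050
s 0.065 n 1302 z 0.0757..0.0818 w -0.0219..0.0219
s 0.075 n 2097 z 0.0375..0.0809 w -0.0220..0.0220
s 0.085 n 2075 z 0.0201..0.0805 w -0.0220..0.0220
s 0.095 n 2495 z 0.0712..0.0793 w -0.0220..0.0220
s 0.105 n 2925 z 0.0743..0.0806 w -0.0220..0.0220
s 0.115 n 2751 z 0.0751..0.0807 w -0.0220..0.0220
```

```bash
python3 -m inch '[[[-0.1,0.3,-0.1,0,1],[-0.18,0.65,-0.2,0,1],[-0.27,0.96,-0.2,0,1],[-0.27,0.96,-0.2,0,1],[-0.27,0.96,-0.2,0,1]]]' 60; python3 lid.py; python3 pitch.py | tail -9
```

```text
t: 11.35
ee_pos: [0.6402, 0.0295, 0.0692]
tool_rot: [-180.0, -0.0, 105.8]
wrist_force: [0.1, 0.2, -1.1]
grip_width: 0.0094
grasp_force: 58.8
top lid angle 0.380 cross 0.099 z0 0.0842 n 240
side lid angle 0.082 cross 0.005 z0 0.0765 n 395
  body 293 [-0.03639753  0.02386911] 0.04946151051879146
s 0.035 n 481 z 0.0778..0.0815 w -0.0050..0.0051
s 0.045 n 511 z 0.0780..0.0821 w -0.0049..0.0050
s 0.055 n 1229 z 0.0770..0.0824 w -0.0219..0.0220
s 0.065 n 2205 z 0.0339..0.0822 w -0.0220..0.0220
s 0.075 n 2082 z 0.0202..0.0815 w -0.0220..0.0220
s 0.085 n 2451 z 0.0733..0.0802 w -0.0220..0.0220
s 0.095 n 2872 z 0.0753..0.0815 w -0.0220..0.0220
s 0.105 n 2983 z 0.0756..0.0813 w -0.0220..0.0220
s 0.115 n 2575 z 0.0756..0.0963 w -0.0220..0.0220
```

```bash
python3 -m inch '[[[0,0,0,0,0.85],[0,0,0,0,0.82],[0,0,0,0,0.82],[0,0,0,0,0.82],[0,0,0,0,0.82],[0,0,0,0,0.82],[0,0,0,0,0.82]]]' 20; python3 lid.py; python3 pitch.py pics/w4.png| tail -14
```

```text
t: 12.2
ee_pos: [0.6404, 0.029, 0.0693]
tool_rot: [-180.0, -0.0, 105.8]
wrist_force: [0.1, -0.2, -0.1]
grip_width: 0.0153
grasp_force: 0.0
top lid angle 0.301 cross 0.101 z0 0.0782 n 249
side lid angle -0.002 cross -0.013 z0 0.0710 n 572
  body 299 [-0.03697476  0.02100457] 0.04968022776721866
s -0.005 n 570 z 0.0761..0.1192 w -0.0105..0.0103
s 0.005 n 1819 z 0.0736..0.1189 w -0.0218..0.0212
s 0.015 n 2917 z 0.0724..0.1193 w -0.0217..0.0217
s 0.025 n 791 z 0.0961..0.1037 w -0.0060..0.0057
s 0.035 n 742 z 0.0909..0.0993 w -0.0057..0.0054
s 0.045 n 680 z 0.0845..0.0942 w -0.0054..0.0051
s 0.055 n 1246 z 0.0663..0.0873 w -0.0220..0.0218
s 0.065 n 1921 z 0.0409..0.0792 w -0.0220..0.0220
s 0.075 n 1835 z 0.0203..0.0703 w -0.0220..0.0220
s 0.085 n 2114 z 0.0509..0.0707 w -0.0220..0.0220
s 0.095 n 2559 z 0.0667..0.0735 w -0.0220..0.0220
s 0.105 n 2743 z 0.0684..0.0880 w -0.0220..0.0220
s 0.115 n 2860 z 0.0690..0.0924 w -0.0219..0.0220
s 0.125 n 102 z 0.0689..0.0725 w -0.0219..0.0217
```

View pics/w4.png

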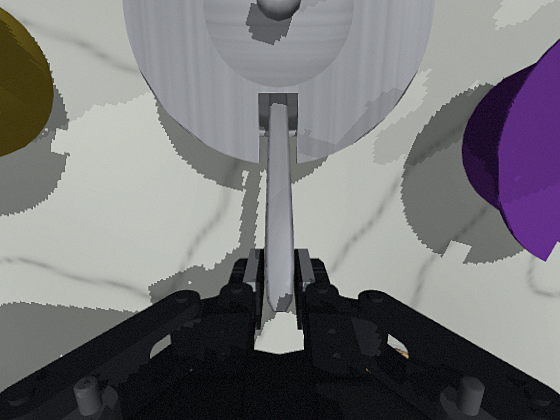

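```bash
python3 -m inch '[[[0,0,0,0,0.7],[0,0,0,0,0.5],[0,0,0,0,0.3],[0,0,0,0,0],[0,0,0,0,0],[0,0,0,0,0],[0.3,-1.0,0,0,0],[0.8,-2.9,0,0,0],[1.4,-4.8,0,0,0],[1.9,-6.7,0,0,0],[2.4,-8.6,1,0,0],[2.7,-9.6,4,0,0],[2.7,-9.6,8,0,0],[2.7,-9.6,12,0,0],[2.7,-9.6,12,0,0]]]' 20; python3 lid.py
cat > look.py <<'E'
from h import *
import sys
C=np.array([.6085,.1415]);a=np.radians(105.8);X=np.array([np.cos(a),np.sin(a)]);Y=np.array([-X[1],X[0]])
for n in("wrist","side"):
    c=bot.read_camera(n);P,u,v=cloud(c,np.ones(c["depth"].shape,bool));x=(P[:,:2]-C)@X;y=(P[:,:2]-C)@Y
    for b in np.arange(-.14,-.03,.01):
        k=(x>b)&(x<b+.01)&(abs(y)<.012)&(P[:,2]>.075)&(P[:,2]<.14)
        if k.sum()>3: print(n,"X %.3f z %.4f w %.4f n %d"%(b+.005,np.median(P[k,2]),np.median(y[k]),k.sum()))
    cv2.imwrite("pics/%s_%s.png"%(sys.argv[1],n),c["img"])
    print(n,bot.get_obs()["t"])
s=cv2.imread("pics/%s_side.png"%sys.argv[1]);w=cv2.imread("pics/%s_wrist.png"%sys.argv[1])
cv2.imwrite("pics/%s.png"%sys.argv[1],np.hstack([cv2.resize(s[90:260,200:360],(395,420)),cv2.resize(w,(400,300+120))[:, :400]]))
E
python3 look.py e
```

```text
t: 13.85
ee_pos: [0.6728, -0.0699, 0.1992]
tool_rot: [179.2, 0.4, 105.7]
wrist_force: [0.9, 0.4, 1.0]
grip_width: 0.0857
grasp_force: 0.0
top lid angle 0.000 cross -0.005 z0 0.0700 n 1447
side lid angle -0.006 cross -0.009 z0 0.0710 n 873
  body 388 [-0.03942532  0.01168589] 0.05011144211788665
wrist X -0.115 z 0.1080 w -0.0006 n 165
wrist X -0.105 z 0.1050 w -0.0007 n 236
wrist X -0.095 z 0.1010 w -0.0007 n 231
wrist X -0.085 z 0.0966 w -0.0000 n 215
wrist X -0.075 z 0.0914 w -0.0000 n 191
wrist X -0.065 z 0.0843 w -0.0000 n 155
wrist X -0.055 z 0.0793 w 0.0007 n 33
wrist 14.0
side X -0.115 z 0.1096 w -0.0008 n 13
side X -0.105 z 0.1083 w 0.0009 n 8
side X -0.095 z 0.1021 w 0.0018 n 7
side X -0.085 z 0.0971 w 0.0027 n 5
side X -0.075 z 0.0915 w 0.0013 n 4
side X -0.065 z 0.0816 w 0.0023 n 5
side 14.05
```

View pics/e.png

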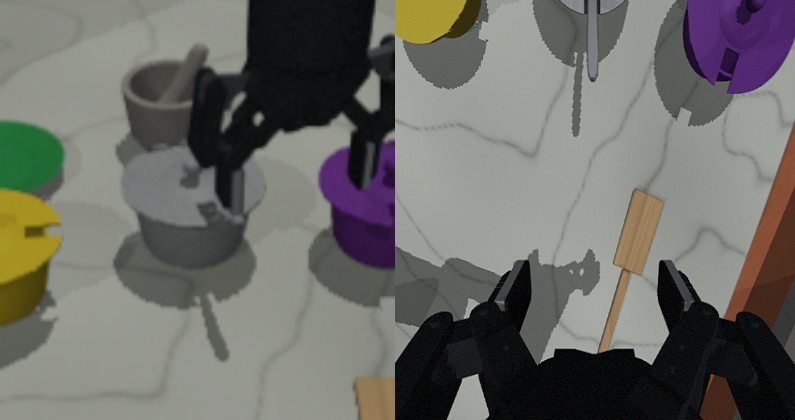

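Run:
```python
from h import *
from scipy.optimize import least_squares
C=np.array([.6085,.1415]);a=np.radians(105.8);X=np.array([np.cos(a),np.sin(a)]);Y=np.array([-X[1],X[0]])
c=bot.read_camera("wrist");P,u,v=cloud(c,np.ones(c["depth"].shape,bool));x=(P[:,:2]-C)@X;y=(P[:,:2]-C)@Y
k=(x>-.13)&(x<-.035)&(abs(y)<.003)&(P[:,2]>.06)&(P[:,2]<.14)
L=(np.hypot(x,y)<.062)&(np.hypot(x,y)>.03)&(abs(y)>.012)&(abs(P[:,2]-.07)<.008);b=np.median(P[L,2])-.0685;print("lid bias",b,L.sum())
px,pz=x[k]*1e3,(P[k,2]-b)*1e3
sx=np.array([-88,-68,-45,-5,46.]);sz=np.array([4.2,10.4,17.2,17.2,8.2])
def res(p):
    th,tx,tz=p;cx=np.cos(th)*sx+np.sin(th)*sz+tx;cz=-np.sin(th)*sx+np.cos(th)*sz+tz
    return (np.interp(px,cx,cz)-pz)*np.cos(th)
r=least_squares(res,[.6,-45,50],loss="soft_l1",f_scale=.7);th,tx,tz=r.x
W=lambda X,Z:(np.cos(th)*X+np.sin(th)*Z+tx,-np.sin(th)*X+np.cos(th)*Z+tz)
print("dip deg",np.degrees(th),"rms",np.sqrt(np.mean(res(r.x)**2)),"min X",px.min())
for n,q in(("tail",(-88,2)),("tip",(80,7)),("under70",(70,2)),("under60",(60,0)),("h-30",(-30,12.7)),("h-20",(-20,12.7)),("h-10",(-10,12.7)),("h0",(0,12)),("h10",(10,10))):print(n,np.round(W(*q),1))
for i in np.arange(-120,-35,5):
    m=(px>i)&(px<i+5)
    if m.any():print(i+2.5,np.round(np.median(pz[m]),1),m.sum(),end=" | ")
```

```text
lid bias -0.00032523937130066183 332
dip deg 40.842066628703826 rms 0.5395219570857284 min X -118.38342476714877
tail [-114.5  107.5]
tip [15.9  1.4]
under70 [5.  4.1]
under60 [-3.8  9.2]
h-30 [-63.6  77.6]
h-20 [-56.   71.1]
h-10 [-48.5  64.5]
h0 [-41.4  57.5]
h10 [-35.1  49.4]
-117.5 108.8 49 | -112.5 108.7 65 | -107.5 106.5 70 | -102.5 104.6 62 | -97.5 102.5 61 | -92.5 100.4 66 | -87.5 98.2 59 | -82.5 95.7 62 | -77.5 93.4 62 | -72.5 90.6 55 | -67.5 87.0 47 | -62.5 82.7 45 | -57.5 79.7 30 |
```

Run:
```python
from h import *
c=bot.read_camera("top");P,u,v=cloud(c,np.ones(c["depth"].shape,bool));k=(abs(P[:,2]-.069)<.005)&(np.hypot(*(P[:,:2]-[.608,.142]).T)<.075)
print(cv2.minEnclosingCircle(P[k,:2].astype(np.float32)));print(bot.hand_in())
```

```text
((0.6078397631645203, 0.1420186161994934), 0.06663414090871811)
the job is handed in; nothing more can be done
None
```

The spoon is in the sugar bowl: by my measurements its bowl end is on the floor, its handle leans out through the notch and the lid is fully shut. The sugar bowl did not move, I left the other things alone, and I handed the job in at about 14 s; no verdict came back.

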